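# Right the toppled blade stand and draw its cassette

### The job

The grey blade stand has been knocked over on its back. Stand it upright on its foot with the cassette still latched inside; then squeeze the cassette's two side catches together, draw the cassette straight up out of the stand and finish holding it by the squeezed catches, still, with its lower end at least 3 cm clear above the upright stand. Do not put it down or let go at the end, and leave the other things on the table where they are.

Things in the scene. Friction and masses are not known exactly. Their poses are not given: they have to be found in the camera images.
- stand: Grey blade stand, 0.75 kg, at the start lying on its flat back. Origin under the foot, below the column's centre; z up the column when upright, +x its flat back, y to its side. Dark steel foot: x -60 to +25, y +-42, z 0 to 10 mm. Lying, its origin is 25 mm above the table. It turns upright about its edge x = +25, z = 0, and tips onto its foot by itself once past about 45 of the 90 degrees.
- stand_mid (a point): Centre of the stand's column, 45 mm up its z axis from the origin, same axes. Column: x +-25, y +-30, z 10 to 90 mm from the origin, flush with the foot at the back. In its top a well, 37 mm (x) by 49 mm (y), floor at z = 50, rim at z = 90 mm; each y wall has a window, z 56 to 70 mm, that takes a catch's tooth.
- cassette: Grey blade cassette with two black side catches, 0.12 kg, 77 mm high, latched in the stand's well. Origin at the centre of its lower end; while seated it has the stand's axes and its origin is 50 mm up the stand's z. Core 34 mm (x) by 22 mm (y); guide cheeks 46 mm wide (y) on the lowest 41 mm. It must rise 40 mm along the stand's z to leave the well; 1 to 1.5 mm play.
- cassette_grip (a point): Point midway between the thumb pads of the catches, 61 mm above the cassette's lower end (111 mm up the stand's z while seated), same axes. Pads: 22 mm wide in x, from 43 to 77 mm above the lower end (3 mm above the stand's rim and up), outer faces at y = +-26 mm: 52 mm across when free, 40 mm fully squeezed.
- catch_left (a joint): Catch on the cassette's +y side: 0 = sprung out (tooth under the stand's lip), 0.006 m = fully squeezed in. Spring 2.4 N at 0, 4.8 N at 0.006. The tooth is clear of the lip from about 0.004.
- catch_right (a joint): Catch on the cassette's -y side, the same, positive inward.
- pot_0: small round red lidded pot, 45 mm across, 19 mm high; a bystander, to be left alone. Origin at the centre of its underside.
- pebble_0: pale rounded pebble, 26 x 55 x 17 mm; a bystander, to be left alone. Origin at the centre of its underside.
- graver_0: steel graver wrapped with cord, 10 x 149 x 9 mm; a bystander, to be left alone. Origin at the centre of its underside.
- seal_green: square green seal stone, 22 x 22 x 50 mm, standing; a bystander, to be left alone. Origin at the centre of its underside.
- pebble_1: brown rounded pebble, 26 x 60 x 17 mm; a bystander, to be left alone. Origin at the centre of its underside.
- figure_1: small dark carved lion, 33 x 39 x 58 mm, standing; a bystander, to be left alone. Origin at the centre of its underside.
There are look-alikes about, which are no part of the job. What is shaped like the cassette but orange is not meant.

How it is judged (in metres and radians):
On the way, in this order (a step that is already met when the one before it is completed fails the run):
1. the stand is upright on its foot on the table with the cassette still seated in it (angle between stand's own z axis and vertical below 0.12 rad and height (world z) of stand below 0.008 m and z of cassette in the frame of stand between 0.04 and 0.058 m and distance between cassette and stand below 0.06 m), for 0.3 s.
2. both catches are squeezed in while the cassette is still down in the stand (angle between stand's own z axis and vertical below 0.12 rad and height (world z) of stand below 0.008 m and value of joint each of catch_left, catch_right above 0.004 m and z of cassette in the frame of stand below 0.06 m), for 0.1 s.
At the end, for the whole second after the job is handed in: The stand is upright on its foot on the table (within 7 degrees); the cassette is held still in the fingers with both catches squeezed in (over 3.5 mm of 6), touching the stand nowhere, its lower end over 115 mm above the table (25 mm above the top of the stand) (angle between stand's own z axis and vertical below 0.12 rad and height (world z) of stand below 0.008 m and height (world z) of cassette above 0.115 m and value of joint each of catch_left, catch_right above 0.0035 m and contact force between the fingers and cassette above 1.5 N and contact force between cassette and stand below 0.1 N and linear speed of each of cassette, stand below 0.03 m/s); the arm keeps its last pose, push and grip.
It fails at once if another thing on the table is moved by more than 3 cm (distance of any of pot_0, pebble_0, graver_0, seal_green, pebble_1, figure_1 from where it was at the start of the episode above 0.03 m).
It also fails if it takes over 48 s, if anything falls off the work surface, if the arm or the gripper's body presses on something with over 40 N, if the wrist force passes 120 N, or if a joint passes its speed limit or range.

### The arm

A 6-joint arm with a two-finger parallel gripper is mounted at the origin on a cart in front of the work surface, level with it; the furniture and walls round the work are solid. World frame = base frame: x ahead of the robot, y to its left, z up, the work surface at z = 0. Lengths are in mm, angles in rad, forces in N, time in s.
With the tool pointing down it reaches from about 300 to 750 mm from the base axis. Payload 8.5 kg.
Tool frame: the origin (TCP) lies midway between the tips of the shut fingers; the grasp point (between the pads) lies behind it (env.grasp_offset is the z of the grasp point in the tool frame, in mm); z points along the fingers, y is the line along which they close (so a half turn about z gives the same grasp; the last joint's range is limited). The gripper opens to 88 mm and grips with 3 to 60 N. Pads are 18 mm wide; open, the fingers measure 123 mm over their backs; the gripper's body (75 mm by 187 mm) begins 45 mm behind the grasp point.
Start: joints at [0.989, 0.381, 1.297, -0, 1.464, -0.215], TCP at [197.237, 513.399, 238.748] pointing down, gripper open.
Joint ranges: [-3.11, 3.11], [-0.89, 2.33], [0.22, 2.48], [-1.42, 4.56], [0.17, 2.85], [-2.88, 2.88]. Speed limits (rad/s): [2.39, 2.39, 3.14, 3.14, 3.14, 3.14].

### API

Orientations are given as a rotation vector (axis times angle).
In Python, from workcell import env gives the robot as it stands. The module is installed in compiled form; this text tells all that it offers.
- The arm moves only by the shell command python3 -m crank 'ROWS' [OPENING] [FORCE]. ROWS is a JSON object of lists of equal length, an entry for each row: "xyz": the shift along the tool's x, y, z in m, a list of three; "twist": the turn about the tool's z in rad. A call has 1 to 5 rows; each row shifts and turns the commanded pose from where the row before left it, along the tool's axes as they then stand; what a row does not reach is not made up. A row lasts 1/12 s, in which the tool goes at most 41.7 mm and 7.16 degrees, less where a joint would pass 70% of its speed; a pose out of reach is approached as far as the arm can. A call is refused whole if a number of a shift passes 0.0417 or a number of a turn 0.125, either way. A call with a gripper value outside its range is refused whole. OPENING is the closure, from 0 (fully open) to 1 (shut), set as the call begins (- or left out, the last holds). The fingers move at their own pace and stop on an object; FORCE is the grip in N (left out, the last holds). Time passes only in rows, so rows that do not move let the fingers close. It gives the time, the measured TCP pose, the force, the opening and the grip force at its end, in the units of the state.
- env.observe(): the state, without advancing time (a new reading comes with each control period).
- env.read_camera(name): name is "scene" or "side" or "wrist"; returns (picture, depth): 420x560x3 uint8, blue, green, red; 420x560 float32, mm along the optical axis (not along the pixel's ray), 0 where there is no reading.
- env.camera_model(name): a dict with "mtx" (3x3 intrinsics, pixels), "k1" (the pictures are not rectified: a ray, as slopes to the right and down, at radius r is drawn at 1 + k1 r^2 times it, then the intrinsics apply), "R" (3x3) and "t" (3): a world point X has camera coordinates R X + t. Camera axes: x right, y down, z forward; pixel columns grow to the right and rows downward; lengths in mm; the calibration is good to about 2 mm. A picture is of the moment at which its call begins: read the wrist's pose just before it. camera_model takes no time and is no camera call; for the wrist camera it gives the pose at the moment of the call.
- env.sign_off(): hands the job in; it is judged then, once.
Trained networks look in the newest picture that a camera, given by its name, has taken for a name from the list of things; names that differ only in an ending like _2 or _b are one class to them, and where a whole thing is asked for, a point or a joint stands for the part that bears it (a point fixed in the world has none). Each returns a list of dicts, best first, with "score" (0 to 1); they miss things now and then, are a little off and sometimes report something else, mostly with a low value. They report only what shows in the picture. A call takes as long as a camera call. They do not tell look-alikes from the thing itself.
- env.recognise(camera, thing): "position" ([x, y, z] in mm, in world coordinates, good to about 4 mm: the middle of the surface that is visible of it).
The state is a dict: "clock": time; "qpos": joint angles; "dq": joint speeds; "joint_efforts": joint torques, N m; "tcp_pos": TCP position; "tool_rot": TCP orientation; "ft_force": force on the tool from outside, world axes, zero at the start; "ft_torque": the same for the moment, N m; "grip_width": finger opening in mm; "finger_force": force on a finger pad.
Only numpy, scipy, OpenCV 4.12 (cv2) and the standard library are available. Lean on these libraries where they do the work, as an engineer would, in place of code of your own. Each camera call takes 0.05 s, during which the arm holds its last target. There are 200 camera calls.

## Working session

There is one attempt and no reset: what is moved stays moved. The work goes in short steps, Python scripts to look and compute and a shell command to move; the robot and the scene stay as the last step left them, time stands still between calls to the robot, and variables do not carry over. Pictures are saved under pics/ and viewed, at most 10 in all, crops included, and the job is handed in when it is done.

```bash
mkdir -p pics; cat > h.py <<'E'
import numpy as np, cv2
from workcell import env
from scipy.spatial.transform import Rotation as Ro
def cloud(cam):
    m=env.camera_model(cam); im,d=env.read_camera(cam)
    K=np.array(m["mtx"]);h,w=d.shape
    uv=np.stack(np.meshgrid(np.arange(w),np.arange(h)),-1).reshape(-1,1,2).astype(float)
    n=cv2.undistortPoints(uv,K,np.array([m["k1"],0,0,0.])).reshape(h,w,2)
    P=np.dstack([n[...,0]*d,n[...,1]*d,d])
    X=(P-np.array(m["t"]).ravel())@np.array(m["R"])
    X[d==0]=np.nan
    return im,X
E
python3 - <<'E'
from h import *
o=env.observe();print(o,env.grasp_offset)
ims=[]
for c in ["scene","side"]:
    im,X=cloud(c);np.save(c+".npy",X);cv2.imwrite(f"pics/{c}0.png",im)
    for t in ["stand","cassette","cassette_grip","catch_left","pot_0","pebble_0","graver_0","seal_green","pebble_1","figure_1"]:
        print(c,t,[(np.round(r["position"]),round(r["score"],2)) for r in env.recognise(c,t)][:3])
E
```

```text
{'clock': 0.0, 'qpos': array([ 9.88708213e-01,  3.81188062e-01,  1.29826248e+00, -1.63276238e-05,
        1.46357929e+00, -2.15301903e-01]), 'dq': array([-0.00318561, -0.00044116,  0.00140391, -0.00015533, -0.00016919,
        0.00041568]), 'joint_efforts': array([-1.26140407e-03, -4.37923729e+01, -2.24559277e+01,  7.13239051e-02,
        3.51944834e-02, -1.33987355e-04]), 'tcp_pos': array([197.08885096, 513.17429252, 238.1414462 ]), 'tool_rot': array([-5.72820403e-01, -3.08837586e+00,  2.08999773e-03]), 'ft_force': array([ 0.23321005, -0.00094263, -0.01269327]), 'ft_torque': array([ 0.03006551,  0.00925341, -0.01281729]), 'finger_force': 0.0, 'grip_width': 87.7261316833102} -18.700000000000003
scene stand [(array([450., -13.,  20.]), 0.47)]
scene cassette [(array([ 475., -154.,   17.]), 0.62)]
scene cassette_grip [(array([447., -13.,  22.]), 0.56)]
scene catch_left []
scene pot_0 []
scene pebble_0 [(array([527., 370.,  11.]), 0.5), (array([449., -14.,  20.]), 0.22)]
scene graver_0 []
scene seal_green [(array([547., 285.,  26.]), 0.58)]
scene pebble_1 [(array([527., 370.,  11.]), 0.5), (array([449., -14.,  20.]), 0.22)]
scene figure_1 []
side stand [(array([489.,  16.,  48.]), 0.88)]
side cassette [(array([ 499., -162.,   35.]), 0.74), (array([467., -55.,  35.]), 0.59)]
side cassette_grip [(array([471., -51.,  37.]), 0.56)]
side catch_left [(array([ 517., -177.,   24.]), 0.7), (array([487., -55.,  28.]), 0.47)]
side pot_0 [(array([565., 275.,  44.]), 0.41)]
side pebble_0 [(array([536., 381.,  16.]), 0.68), (array([ 485., -275.,   16.]), 0.59)]
side graver_0 [(array([610., -98.,   7.]), 0.51)]
side seal_green [(array([568., 274.,  46.]), 0.61)]
side pebble_1 [(array([536., 381.,  16.]), 0.68), (array([ 485., -275.,   16.]), 0.59)]
side figure_1 [(array([ 588., -240.,   40.]), 0.73), (array([536., 378.,  18.]), 0.56)]
```

```bash
python3 - <<'E'
import cv2,numpy as np
a=cv2.imread("pics/scene0.png");b=cv2.imread("pics/side0.png")
cv2.imwrite("pics/both.png",cv2.resize(np.vstack([a,b]),(400,600)) if 0 else np.vstack([cv2.resize(a,(400,300)),cv2.resize(b,(400,300))]))
E
```

```text
(no output)
```

View pics/side0.png

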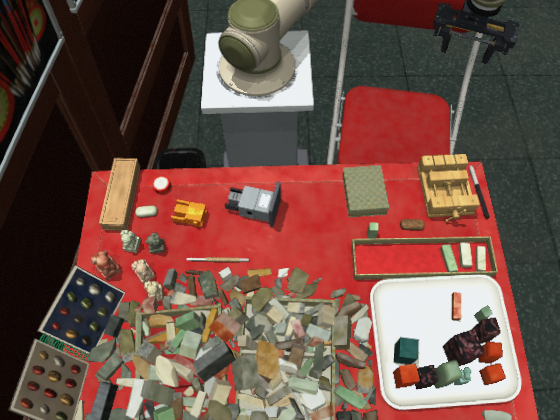

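View pics/scene0.png

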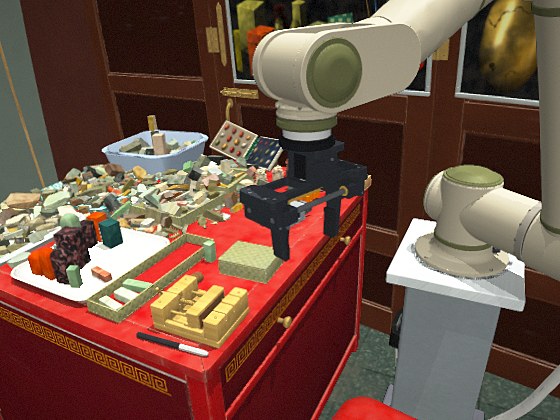

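The side picture shows the stand lying at about (255,203), with its foot plate at (277,205). The grey cassette points left, towards -y, at (235,198). The orange look-alike is at (190,212); its colour rules it out. Next I'll measure the stand's pose and confirm it in a crop.

```bash
python3 - <<'E'
from h import *
X=np.load("side.npy");im=cv2.imread("pics/side0.png")
cv2.imwrite("pics/crop.png",cv2.resize(im[165:240,160:300],(784,420),interpolation=cv2.INTER_CUBIC))
s=X[165:240,160:300]
x,y,z=s[...,0],s[...,1],s[...,2]
print("table z",np.nanmedian(X[215:235,220:290,2]))
roi=(x>400)&(x<560)&(y>-90)&(y<60)
for lo,hi in [(30,44),(44,56),(56,95)]:
    m=roi&(z>lo)&(z<hi);P=s[m]
    r=cv2.minAreaRect(P[:,:2].astype(np.float32));print(lo,hi,m.sum(),r,np.median(P,0))
m=(z>10)&(y<-90)&(y>-260)&(x<545);P=s[m];print("orange",np.nanmin(P,0),np.nanmax(P,0))
E
```

```text
table z 1.8898225511220816
30 44 282 ((478.4835205078125, -11.918037414550781), (127.10140228271484, 72.11602020263672), 75.3367691040039) [472.53353778 -47.09042256  37.97822147]
44 56 726 ((478.16949462890625, -8.485092163085938), (120.61140441894531, 75.90355682373047), 74.6068344116211) [ 4.76814668e+02 -1.78121600e-02  5.14619657e+01]
56 95 225 ((478.9338073730469, 9.497489929199219), (85.43001556396484, 84.19476318359375), 74.88329315185547) [493.28316697  44.25338311  83.98125748]
orange [ 381.78627988 -249.05292202   10.16956544] [ 526.41565814 -125.52732318   41.84445207]
```

View pics/crop.png

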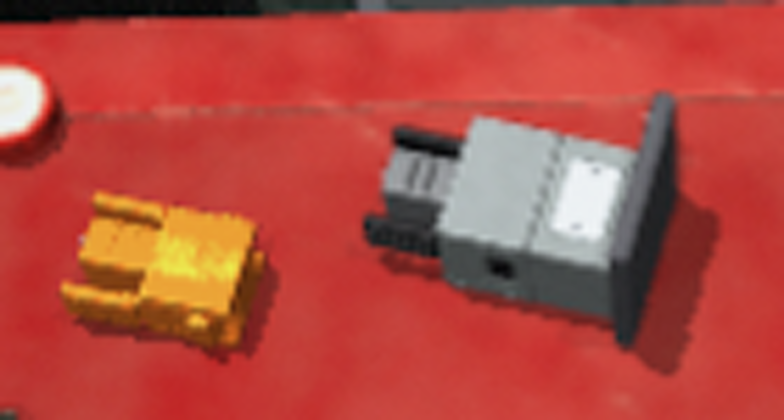

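The crop confirms it: the stand's foot is at right (650,220), the cassette with black catches at left (415,190), and the orange cassette is separate at (160,270). Now I'll refine the axis.

```bash
python3 - <<'E'
from h import *
X=np.load("side.npy");s=X[165:240,160:300].reshape(-1,3);x,y,z=s.T
roi=(x>400)&(x<560)&(y>-90)&(y<70)
f=s[roi&(z>60)];c=s[roi&(z>48)&(z<55)]
d=np.array([-.262,-.965])
r=cv2.minAreaRect(c[:,:2].astype(np.float32));print("col",r)
# foot long axis
r=cv2.minAreaRect(f[f[:,2]>78][:,:2].astype(np.float32));print("foot",r,len(f))
for a in (14,15,16):
    t=np.radians(a);d=-np.array([np.sin(t),np.cos(t)]);n=np.array([d[1],-d[0]])
    for nm,P in (("col",c),("foot",f[f[:,2]>78])):
        print(a,nm,"along",np.percentile(P[:,:2]@d,[1,5,50,95,99]).round(1),"across",np.percentile(P[:,:2]@n,[1,5,50,95,99]).round(1))
o=env.observe();R=Ro.from_rotvec(o["tool_rot"]).as_matrix();print(R.round(3))
E
```

```text
col ((482.32025146484375, 5.847911834716797), (90.62801361083984, 75.8773193359375), 74.87825775146484)
foot ((488.2942810058594, 45.21828842163086), (11.578340530395508, 83.6369400024414), 74.88329315185547) 194
14 col along [-167.4 -150.7 -114.7  -81.8  -77.7] across [-496.9 -489.6 -461.9 -433.6 -430.5]
14 foot along [-168.1 -167.3 -162.9 -157.8 -156.9] across [-503.5 -501.2 -466.  -426.3 -422. ]
15 col along [-175.4 -158.7 -122.8  -89.6  -85.7] across [-494.1 -487.4 -460.  -431.6 -428.5]
15 foot along [-175.8 -175.2 -171.1 -166.  -165.3] across [-500.6 -498.3 -463.  -423.4 -419.1]
16 col along [-183.3 -166.7 -130.8  -97.5  -93.9] across [-491.1 -485.3 -457.5 -429.5 -426.2]
16 foot along [-183.7 -183.2 -179.1 -173.9 -173.2] across [-497.6 -495.2 -459.9 -420.3 -416.1]
[[-0.933  0.359  0.   ]
 [ 0.359  0.933 -0.   ]
 [-0.    -0.    -1.   ]]
```

Stand frame: its z axis points along (-0.259,-0.966) and its origin is near (490,51). The grip on the column (z=78 mm) is at about (470,-25), so I twist by +1.466 and then travel.

```bash
Z='[0,0,0],[0,0,0],[0,0,0],[0,0,0]'
python3 -m crank '{"xyz":[[0,0,0],[0,0,0],[0,0,0],[0,0,0],[0,0,0]],"twist":[0.122,0.122,0.122,0.122,0.122]}' 0
python3 -m crank '{"xyz":[[0,0,0],[0,0,0],[0,0,0],[0,0,0],[0,0,0]],"twist":[0.122,0.122,0.122,0.122,0.122]}'
python3 -m crank '{"xyz":[[0,0,0],[0,0,0],[0,0,0]],"twist":[0.122,0.122,0]}'
```

```text
clock: 1.52
tcp_pos: [197.2, 513.4, 238.7]
tool_rot: [1.482, 2.77, -0.0]
ft_force: [0.7, -0.4, 0.5]
grip_width: 88.2
finger_force: 0.0
clock: 1.93
tcp_pos: [197.2, 513.4, 238.7]
tool_rot: [-2.246, -2.197, 0.0]
ft_force: [0.4, 0.2, 0.3]
grip_width: 88.2
finger_force: 0.0
clock: 2.18
tcp_pos: [197.3, 513.4, 238.7]
tool_rot: [2.495, 1.909, -0.0]
ft_force: [0.4, 0.4, -0.3]
grip_width: 88.2
finger_force: 0.0
```

```bash

python3 -m crank '{"xyz":[[-0.029,0.026,0],[-0.029,0.026,0],[-0.029,0.026,0],[-0.029,0.026,0],[-0.029,0.026,0]],"twist":[0,0,0,0,0]}'
python3 -m crank '{"xyz":[[-0.029,0.026,0],[-0.029,0.026,0],[-0.029,0.026,0],[-0.029,0.026,0],[-0.029,0.026,0]],"twist":[0,0,0,0,0]}'
python3 -m crank '{"xyz":[[-0.029,0.026,0],[-0.029,0.026,0],[-0.029,0.026,0],[-0.02,0.015,0],[0,0,0]],"twist":[0,0,0,0,0]}'
python3 - <<'E'
from h import *
o=env.observe();R=Ro.from_rotvec(o["tool_rot"]).as_matrix();print(o["clock"],o["tcp_pos"],R.round(3),o["qpos"].round(2))
print("to (470,-25,25) in tool axes",R.T@(np.array([470.2,-24.6,25])-o["tcp_pos"]))
im,X=cloud("wrist");cv2.imwrite("pics/w1.png",im);np.save("w1.npy",X)
E
```

```text
clock: 2.6
tcp_pos: [285.9, 338.3, 238.8]
tool_rot: [2.486, 1.921, 0.001]
ft_force: [1.2, 0.2, 0.9]
grip_width: 88.4
finger_force: 0.0
clock: 3.02
tcp_pos: [374.4, 164.5, 239.0]
tool_rot: [2.486, 1.92, 0.001]
ft_force: [0.9, 1.0, 1.1]
grip_width: 88.2
finger_force: 0.0
clock: 3.43
tcp_pos: [438.0, 35.3, 238.6]
tool_rot: [2.49, 1.914, -0.0]
ft_force: [0.0, 0.2, -0.8]
grip_width: 88.1
finger_force: 0.0
3.4333 [438.04994547  35.29342688 238.5964833 ] [[ 0.257  0.966  0.001]
 [ 0.966 -0.257 -0.001]
 [-0.001  0.001 -1.   ]] [-0.19  0.19  1.58 -0.    1.37  0.07]
to (470,-25,25) in tool axes [-49.43290651  46.31692461 213.67132825]
```

View pics/w1.png

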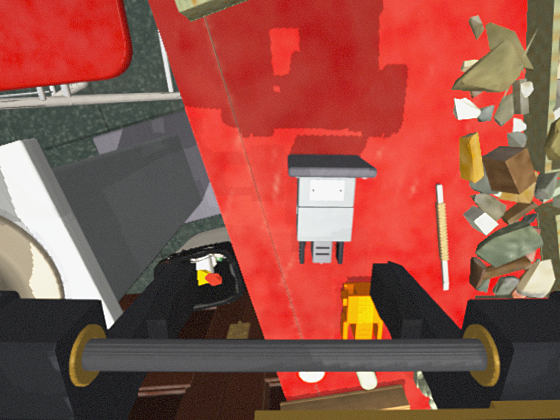

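The wrist view shows the stand squarely aligned: foot at (332,165), column at (325,215), cassette at (321,250). I'll take a measurement from near.

```bash
python3 - <<'E'
from h import *
o=env.observe();R=Ro.from_rotvec(o["tool_rot"]).as_matrix()
s=np.load("w1.npy")[140:275,270:400].reshape(-1,3)
d=-R[:2,0];n=-R[:2,1];z=s[:,2]
for nm,m in (("col",(z>45)&(z<56)),("foot",(z>75)&(z<95)),("tips",(z>22)&(z<45))):
    P=s[m];print(nm,m.sum(),"z",np.median(P[:,2]),"along",np.percentile(P[:,:2]@d,[1,5,50,95,99]).round(1),"across",np.percentile(P[:,:2]@n,[1,5,50,95,99]).round(1),"rect",cv2.minAreaRect(P[:,:2].astype(np.float32)))
t=o["tcp_pos"];print("tcp along,across",t[:2]@d,t[:2]@n)
E
```

```text
col 3577 z 49.89890966084155 along [-175.5 -157.4 -124.9  -89.7  -86.7] across [-489.5 -487.  -460.4 -433.4 -431.1] rect ((477.89532470703125, 7.979145050048828), (90.35304260253906, 80.1928939819336), 74.20985412597656)
foot 1036 z 84.2006544516694 along [-175.6 -175.3 -171.6 -165.9 -165.3] across [-500.4 -497.1 -460.8 -423.7 -420.8] rect ((489.053466796875, 45.53456115722656), (11.768545150756836, 82.14192962646484), 74.6148910522461)
tips 1026 z 37.52899587649623 along [-175.7 -175.5  -72.9  -54.1  -50.1] across [-496.6 -484.9 -458.1 -430.9 -421.6] rect ((472.5960998535156, -9.589729309082031), (127.41616821289062, 81.52410125732422), 74.02425384521484)
tcp along,across -148.2910612365524 -412.7522746265349
```

```bash

python3 -m crank '{"xyz":[[-0.026,0.024,0],[-0.026,0.024,0],[0,0,0.035],[0,0,0.035],[0,0,0.035]],"twist":[0,0,0,0,0]}'
python3 -m crank '{"xyz":[[0,0,0.035],[0,0,0.035],[0,0,0.03],[0,0,0.0136],[0,0,0]],"twist":[0,0,0,0,0]}'
python3 -m crank '{"xyz":[[0,0,0],[0,0,0],[0,0,0],[0,0,0],[0,0,0]],"twist":[0,0,0,0,0]}' 0.4 15
```

```text
clock: 3.9
tcp_pos: [469.2, -22.9, 132.9]
tool_rot: [2.487, 1.918, 0.002]
ft_force: [1.2, 0.3, -0.2]
grip_width: 88.4
finger_force: 0.0
clock: 4.32
tcp_pos: [467.7, -22.2, 17.8]
tool_rot: [-2.484, -1.916, 0.005]
ft_force: [-0.9, 0.4, -0.1]
grip_width: 88.4
finger_force: 0.0
clock: 4.73
tcp_pos: [469.6, -23.6, 21.1]
tool_rot: [2.489, 1.915, 0.001]
ft_force: [-2.3, 1.5, 6.5]
grip_width: 59.9
finger_force: 15.0
```

Gripped on the column: 60 mm wide, 15 N. Now the tipping arc in small steps.

```bash

python3 -m crank '{"xyz":[[0.0025,0,-0.0045],[0.0026,0,-0.0044],[0.0028,0,-0.0044],[0.0032,0,-0.004],[0.0034,0,-0.0039]],"twist":[0,0,0,0,0]}'
python3 -m crank '{"xyz":[[0.0036,0,-0.0038],[0.0038,0,-0.0034],[0.004,0,-0.0033],[0.0042,0,-0.0031],[0,0,0]],"twist":[0,0,0,0,0]}'
python3 - <<'E'
from h import *
for c in ("side","wrist"):
    im,X=cloud(c);cv2.imwrite(f"pics/{c}2.png",im)
    np.save(c+"2.npy",X)
a=cv2.imread("pics/side2.png")[150:240,160:300];b=cv2.imread("pics/wrist2.png")
cv2.imwrite("pics/t2.png",np.hstack([cv2.resize(a,(430,300)),cv2.resize(b,(360,300))]))
E
```

```text
clock: 5.15
tcp_pos: [473.1, -9.4, 41.9]
tool_rot: [2.49, 1.915, -0.0]
ft_force: [-0.5, -3.6, -3.5]
grip_width: 59.8
finger_force: 15.0
clock: 5.57
tcp_pos: [477.3, 6.1, 55.7]
tool_rot: [2.489, 1.915, 0.001]
ft_force: [-1.3, -4.7, 3.5]
grip_width: 59.9
finger_force: 15.0
```

View pics/t2.png

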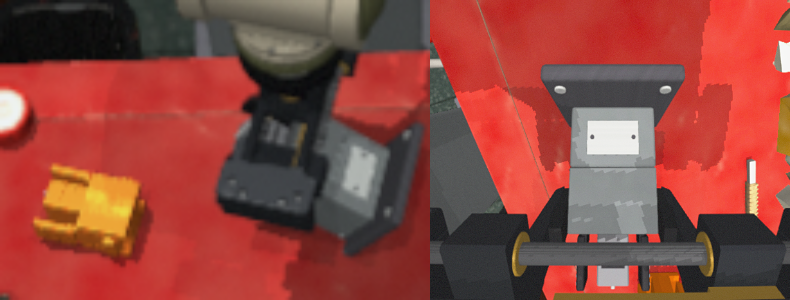

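The stand is tilting about its foot as planned: the foot leans in the wrist view at (610,85), and the cassette is still in at (612,265). I'll continue to about 60°.

```bash

python3 -m crank '{"xyz":[[0.0044,0,-0.0028],[0.0045,0,-0.0025],[0.0046,0,-0.0023],[0.0048,0,-0.0019],[0.0049,0,-0.0017]],"twist":[0,0,0,0,0]}'
python3 -m crank '{"xyz":[[0.0049,0,-0.0015],[0.005,0,-0.001],[0.0051,0,-0.0008],[0.0051,0,-0.0006],[0,0,0]],"twist":[0,0,0,0,0]}'
python3 - <<'E'
from h import *
im,X=cloud("wrist");cv2.imwrite("pics/w3.png",im)
s=X[:300].reshape(-1,3);R=Ro.from_rotvec(env.observe()["tool_rot"]).as_matrix()
d=-R[:2,0];n=-R[:2,1];a=s[:,:2]@d;b=s[:,:2]@n
m=(abs(b+460.7)<25)&(a>-290)&(a<-60)&(s[:,2]>6)
for lo in range(-280,-60,10):
    k=m&(a>=lo)&(a<lo+10)
    if k.sum()>5: print(lo,k.sum(),np.median(s[k,2]).round(1))
E
```

```text
clock: 6.08
tcp_pos: [483.3, 28.2, 66.4]
tool_rot: [2.491, 1.914, 0.001]
ft_force: [-1.2, -2.6, 3.2]
grip_width: 59.9
finger_force: 15.0
clock: 6.5
tcp_pos: [488.5, 48.4, 70.0]
tool_rot: [-2.49, -1.916, -0.001]
ft_force: [1.0, 0.2, 2.3]
grip_width: 59.9
finger_force: 15.0
-250 2068 46.8
-240 1686 42.9
-230 1469 37.5
-220 1885 35.7
-210 2638 53.4
-200 3478 70.7
-190 4530 88.9
-180 427 97.8
```

Column slope is about 60°. I'll ease the grip, follow to about 75° while sliding up slightly, then release.

```bash

python3 -m crank '{"xyz":[[0,0,-0.001],[0.005,0,-0.001],[0.005,0,-0.001],[0.005,0,-0.001],[0.005,0,-0.001]],"twist":[0,0,0,0,0]}' 0.4 5
python3 -m crank '{"xyz":[[0.002,0,-0.003],[0,0,-0.005],[0,0,-0.01],[0,0,-0.01],[0,0,-0.01]],"twist":[0,0,0,0,0]}' 0
python3 -m crank '{"xyz":[[0,0,-0.03],[0,0,-0.03],[0,0,-0.03],[0,0,0],[0,0,0]],"twist":[0,0,0,0,0]}'
python3 - <<'E'
from h import *
o=env.observe();R=Ro.from_rotvec(o["tool_rot"]).as_matrix()
im,X=cloud("wrist");cv2.imwrite("pics/w4.png",im)
s=X[:330].reshape(-1,3)
d=-R[:2,0];n=-R[:2,1];a=s[:,:2]@d;b=s[:,:2]@n
t=o["tcp_pos"];print(t,"tcp",t[:2]@d,t[:2]@n)
g=(abs(b+460)<70)&(a>-290)&(a<-60)
for nm,lo,hi in (("foot",7,14),("rim",86,95),("cas",115,132)):
    k=g&(s[:,2]>lo)&(s[:,2]<hi)
    if k.sum()>5: print(nm,k.sum(),np.median(s[k,2]),np.percentile(a[k],[2,50,98]).round(1),np.percentile(b[k],[2,50,98]).round(1),cv2.minAreaRect(np.c_[a[k],b[k]].astype(np.float32)))
E
```

```text
clock: 6.97
tcp_pos: [493.0, 67.3, 74.8]
tool_rot: [-2.49, -1.914, 0.001]
ft_force: [0.1, 0.8, -6.1]
grip_width: 60.1
finger_force: 5.0
clock: 7.38
tcp_pos: [494.2, 68.4, 114.4]
tool_rot: [2.49, 1.914, 0.001]
ft_force: [-0.1, -0.4, -0.3]
grip_width: 88.0
finger_force: 0.0
clock: 7.8
tcp_pos: [494.4, 68.4, 204.9]
tool_rot: [2.488, 1.913, 0.005]
ft_force: [-0.7, 0.3, -0.9]
grip_width: 88.0
finger_force: 0.0
[494.36566832  68.41537255 204.94218828] tcp -193.22414481355347 -460.1500201057247
foot 3119 9.720460729266447 [-260.4 -241.6 -194.1] [-500.3 -459.9 -419.7] ((-219.23312377929688, -459.99200439453125), (82.56053161621094, 82.89520263671875), 0.008218958973884583)
rim 1483 89.86792821226838 [-226.  -217.1 -177.4] [-488.8 -459.8 -431. ] ((-201.1664276123047, -460.0747985839844), (59.79806137084961, 50.30818176269531), 89.8719711303711)
cas 1920 122.0598309132196 [-217.1 -201.8 -184.8] [-485.3 -460.5 -435.1] ((-200.51943969726562, -460.3091735839844), (34.097015380859375, 52.87217330932617), 1.6792258024215698)
```

View pics/w4.png

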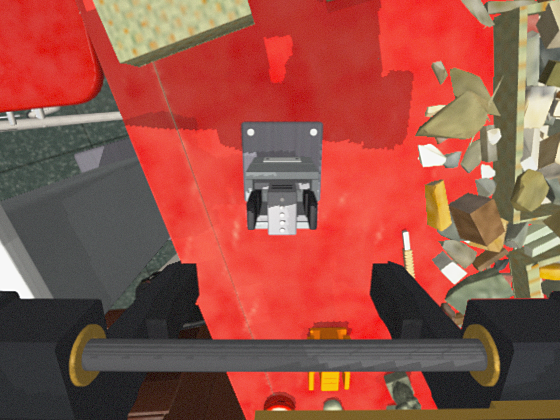

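The stand is upright (foot top 9.7, rim 89.9 mm) with the cassette seated, its catches at (253,210) and (311,210). Next I move +7.5 mm in x and lower until the tips are just above the rim.

```bash

python3 -m crank '{"xyz":[[0.0075,0,0],[0,0,0.03],[0,0,0.03],[0,0,0.02],[0,0,0.015]],"twist":[0,0,0,0,0]}' 0
python3 -m crank '{"xyz":[[0,0,0.009],[0,0,0.005],[0,0,0],[0,0,0]],"twist":[0,0,0,0]}'
python3 -m crank '{"xyz":[[0,0,0],[0,0,0],[0,0,0],[0,0,0],[0,0,0]],"twist":[0,0,0,0,0]}' 0.65 20
python3 -m crank '{"xyz":[[0,0,0],[0,0,0],[0,0,0],[0,0,0],[0,0,0]],"twist":[0,0,0,0,0]}'
```

```text
clock: 8.27
tcp_pos: [494.5, 76.4, 105.0]
tool_rot: [-2.488, -1.913, 0.006]
ft_force: [-1.0, 0.7, 0.4]
grip_width: 87.7
finger_force: 0.0
clock: 8.6
tcp_pos: [496.0, 75.9, 94.3]
tool_rot: [2.49, 1.915, 0.0]
ft_force: [0.2, 0.1, 1.6]
grip_width: 87.9
finger_force: 0.0
clock: 9.02
tcp_pos: [495.8, 75.8, 94.3]
tool_rot: [2.49, 1.914, 0.001]
ft_force: [0.3, -0.6, -0.2]
grip_width: 56.7
finger_force: 0.0
clock: 9.43
tcp_pos: [495.8, 75.9, 94.5]
tool_rot: [2.49, 1.915, 0.001]
ft_force: [-1.4, -0.1, 6.1]
grip_width: 38.3
finger_force: 20.0
```

The catches are squeezed (38 mm, 20 N). Now I draw the cassette up.

```bash

python3 -m crank '{"xyz":[[0,0,-0.003],[0,0,-0.005],[0,0,-0.005],[0,0,-0.005],[0,0,-0.005]],"twist":[0,0,0,0,0]}'
python3 -m crank '{"xyz":[[0,0,-0.006],[0,0,-0.006],[0,0,-0.006],[0,0,-0.006],[0,0,-0.006]],"twist":[0,0,0,0,0]}'
python3 -m crank '{"xyz":[[0,0,-0.008],[0,0,-0.008],[0,0,-0.008],[0,0,-0.006],[0,0,-0.003]],"twist":[0,0,0,0,0]}'
python3 -m crank '{"xyz":[[0,0,0],[0,0,0],[0,0,0],[0,0,0],[0,0,0]],"twist":[0,0,0,0,0]}'
python3 - <<'E'
from h import *
a,X=cloud("side");b,W=cloud("wrist")
k=(np.hypot(X[...,0]-496,X[...,1]-70)<90)
cv2.imwrite("pics/t5.png",np.hstack([cv2.resize(a[130:240,180:320],(400,314)),cv2.resize(b,(400,314))]))
E
```

```text
clock: 9.85
tcp_pos: [495.8, 75.8, 117.6]
tool_rot: [2.491, 1.915, 0.0]
ft_force: [0.6, -0.2, -1.3]
grip_width: 37.9
finger_force: 20.0
clock: 10.27
tcp_pos: [495.8, 75.8, 147.7]
tool_rot: [2.491, 1.915, 0.0]
ft_force: [0.2, -0.1, -0.6]
grip_width: 38.0
finger_force: 20.0
clock: 10.68
tcp_pos: [496.1, 75.8, 181.1]
tool_rot: [2.49, 1.914, 0.002]
ft_force: [-0.7, 0.0, -1.0]
grip_width: 38.0
finger_force: 20.0
clock: 11.1
tcp_pos: [495.7, 75.8, 179.7]
tool_rot: [-2.49, -1.914, 0.001]
ft_force: [0.7, -0.7, -1.5]
grip_width: 37.7
finger_force: 20.0
```

View pics/t5.png

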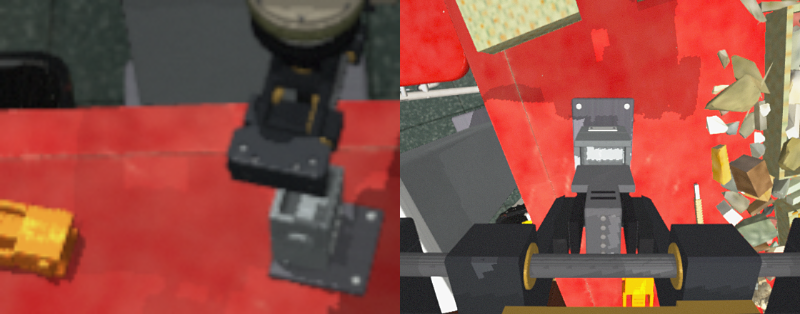

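In the pictures the cassette hangs in the fingers at (603,210), its lower end about 135 mm above the table. The stand is upright below at (603,145), with a gap between them. Handing in.

```bash
python3 -c "
from workcell import env
print(env.sign_off())"
```

```text
the job is handed in; nothing more can be done
None
```

I've handed the job in (no verdict came back): the stand is upright on its foot, and the gripper holds the cassette still by its squeezed catches at 20 N, with its lower end about 135 mm above the table (about 45 mm clear of the stand).

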